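# Trip-test the marking machine's trip unit and hold its sprung cover at the pointer

## Task

Test and open the trip unit on the bench: press its round test button until the lever drops forward, then lift the lever back until it stays up by itself. Then lift the spring-loaded cover by its knob until its side edge is in line with the pointer beside it, and finish while still holding the cover there, steady, so that the terminals can be inspected. Do not shift the pointer or the glass, clamp block and screwdriver around the unit.

Things in the scene. Friction and masses are not known exactly. Their poses are not given: they have to be found in the camera images.
- unit: trip unit, a grey sheet-metal housing fixed to the bench, 160 (x, deep) x 340 (y, wide) x 80 mm high; origin at the centre of its underside, x axis to its back (away from the robot at yaw 0), y to its left, z up. On its flat top, from right to left: round test button (x 0, y -145 mm), lever (y -50), sprung cover over the terminals (y +25 to +145), pointer on an arc-shaped rail (y +154)
- button (a joint): test button, upright plunger 26 mm across, m: 0 out, 0.008 fully down; spring of about 1 N at the start to 4 N at the bottom. The lever tips over at about 0.0055, so press it fully down; it springs back when let go
- button_top (a point): centre of the button's top face, 107 mm above the bench when out; it goes straight down
- lever (a joint): lever, a steel bar 10 mm thick, 75 mm long, with a black cross roller (20 mm diameter, 18 mm long along the unit's y) at its end; rad: 0 = up, leaning 0.22 back from vertical against its stop, where its weight keeps it; grows as the end swings forward (to the unit's -x) and down; upright at 0.22, falls forward by its weight beyond that; 1.35 = dropped, against the lower stop. It weighs 0.12 kg and moves freely; it stays up by itself when raised to 0 with the button out
- lever_grip (a point): centre of the roller at the lever's end, 75 mm from the lever's hinge; can be pinched across the unit's y (18 mm). About 169 mm above the bench when up, 128 mm when dropped
- lever_hinge (a point): point on the lever's hinge axis in the lever's plane, 96 mm above the bench; the axis is parallel to the unit's y
- cover (a joint): sprung cover, plain aluminium sheet 132 (from hinge to front edge) x 120 x 4 mm, hinged at its back edge; rad: 0 shut (level), grows as the front edge rises, up to 1.4. The spring and the weight pull it shut with about 2.5 N at the knob when shut and 4.5 N at 0.9 rad; it does not stay open by itself
- cover_knob (a point): centre of the cover's knob, a black roller 20 mm diameter, 26 mm long along the unit's y, on a 10 mm stem 36 mm off the cover's sheet and 108 mm from the hinge axis; 120 mm above the bench when shut; can be pinched across the unit's y (26 mm) and turns between the fingers as the cover rises. x axis as the cover's: along the sheet from front edge to hinge
- cover_hinge (a point): point on the cover's hinge axis in the middle of the cover, 84 mm above the bench; the axis is parallel to the unit's y
- cover_edge (a point): point on the cover's left side edge (+y), 75 mm from the hinge axis, mid-thickness; x axis along the sheet from front edge to hinge
- pointer (a joint): pointer, a dark steel bar 8 mm high, 5 mm thick and 74 mm long with a pointed tip on the cover's own hinge axis, 6 mm beside the cover's left edge, with a small black clamp knob on its far side on the rail; clamped at the wanted angle; rad: counted as the cover's joint, so cover and pointer are in line when both joints are equal
- pointer_tip (a point): the pointer's tip, 74 mm from the hinge axis; x axis along the pointer from tip to hinge
- glass: clear straight tumbler, 69 mm diameter, 88 mm high, standing to the left of the unit; origin at the centre of its underside
- clamp_block: small grey metal clamp block, 24 x 47 x 26 mm, lying to the right of the unit; origin at the centre of its underside
- driver: screwdriver with an orange handle, 28 x 200 x 24 mm, lying in front of the unit; origin under its middle

How it is judged:
On the way, in this order (a step that is already met when the one before it is completed fails the run):
1. the test button is pressed in (value of joint button above 0.0035 m), for 0.02 s.
2. the lever has dropped forward (value of joint lever above 1.1 rad), for 0.1 s.
3. the lever is lifted back up and stays there untouched, the button out (value of joint lever below 0.1 rad and contact force between each of the arm, the fingers and lever below 0.2 N and value of joint button below 0.002 m), for 0.3 s.
At the end, for the whole second after the job is handed in: the cover is held by the fingers (contact over 1 N), at rest, within 0.08 rad (4.6 degrees, 6 mm at the pointer's tip) of the pointer's angle; the lever is up (joint below 0.1 rad) and the button out (angle between the x axis of cover_edge and the x axis of pointer_tip, either way round below 0.08 rad and velocity of joint cover between -0.1 and 0.1 rad/s and contact force between the fingers and cover above 1 N and value of joint lever below 0.1 rad and value of joint button below 0.002 m); the arm keeps its last pose, push and grip.
It fails at once if the pointer is shifted (distance of pointer_tip from where it was at the start of the episode above 0.008 m).
It fails at once if the glass is shifted or tipped (distance of glass from where it was at the start of the episode above 0.02 m or angle between glass's own z axis and vertical above 0.3 rad).
It fails at once if the clamp block is shifted (distance of clamp_block from where it was at the start of the episode above 0.02 m).
It fails at once if the screwdriver is shifted (distance of driver from where it was at the start of the episode above 0.03 m).
It also fails if it takes over 54 s, if anything falls off the work surface, if the arm or the gripper's body presses on something with over 40 N, if the wrist force passes 120 N, or if a joint passes its speed limit or range.

## Robot

A 7-joint arm with a two-finger parallel gripper is mounted at the origin on a cart in front of the work surface, level with it; the furniture and walls round the work are solid. World frame = base frame: x ahead of the robot, y to its left, z up, the work surface at z = 0. Lengths are in m, angles in rad, forces in N, time in s.
With the tool pointing down it reaches from about 0.4 to 0.875 m from the base axis. Payload 6.5 kg.
Tool frame: the origin (TCP) lies at the very end of the fingers, on their centre line; the grasp point (between the pads) lies 19 mm behind it; z points along the fingers, y is the direction in which the jaws open and shut (so a half turn about z gives the same grasp; the last joint's range is limited). The gripper opens to 85 mm and grips with 20 to 120 N. Pads are 22 mm wide; open, the fingers measure 114 mm over their backs; the gripper's body (76 mm by 85 mm) begins 54 mm behind the grasp point. The pads swing forward as they close: fully open they stand 13 mm farther back than shut.
Start: joints at [1.197, 0.536, -0.004, 1.538, 0.003, 1.067, -0.071], TCP at [0.197, -0.619, 0.231] pointing down, gripper open.
Joint ranges: [-2.7, 2.7], [-0.37, 2.16], [-1.27, 1.26], [0.24, 2.4], [-1.31, 4.45], [0.19, 1.91], [-2.76, 2.76]. Speed limits (rad/s): [2.39, 2.39, 3.14, 3.14, 3.14, 3.14, 3.14].

## Interface

Orientations are given as a rotation vector (axis times angle).
In Python, from bench import manip, imaging, finish_job gives the robot as it stands. The module is installed in compiled form; this text tells all that it offers.
- The arm moves only by the shell command python3 -m handwheel 'ROWS' [FORCE]. ROWS is JSON, a list of rows, each a list of 7 numbers: the turn, a rotation vector about the tool's x, y, z in degrees, then the shift along the tool's x, y, z in mm, then the gripper command: -1 is shut, 1 is fully open, values between are in proportion. In form: [[wx, wy, wz, dx, dy, dz, claw], ...]. A call has 1 to 8 rows; each row is the pose to reach, as a shift and turn from the pose commanded when the call began, along the tool's axes at that moment; what a row does not reach only later rows make up. A row lasts 1/12 s, in which the tool goes at most 41.7 mm and 7.16 degrees, less where a joint would pass 70% of its speed; a pose out of reach is approached as far as the arm can. A call with a gripper value outside its range is refused whole. The fingers move at their own pace and stop on an object; FORCE is the grip in N (left out, the last holds). Time passes only in rows, so rows that repeat a pose let the fingers close. It gives the time, the measured TCP pose, the force and the opening at its end, in the units of the state.
- manip.get_obs(): the state, without advancing time (a new reading comes with each control period).
- imaging.get_image(name): name is "side" or "top" or "wrist"; returns the picture (400x640x3 uint8, red, green, blue); there is no depth.
- imaging.camera_info(name): a dict with "mtx" (3x3 intrinsics, pixels), "world_to_cam" (4x4, takes a point from world to camera coordinates); the wrist camera has in their place "T_tool_cam" (4x4, takes a point from camera to tool coordinates, whose origin is the TCP and whose axes are the flange's). Camera axes: x right, y down, z forward; pixel columns grow to the right and rows downward; lengths in m; the calibration is good to about 2 mm. The wrist camera is an equidistant fisheye: a pixel r from the principal point sees the ray r / f radians off the axis. A picture is of the moment at which its call begins: read the wrist's pose just before it. camera_info takes no time and is no camera call.
- finish_job(): hands the job in, once; it reports no verdict.
The state is a dict: "clock": time; "joint_pos": joint angles; "qvel": joint speeds; "joint_efforts": joint torques, N m; "eef_pos": TCP position; "tool_rot": TCP orientation; "ft_force": force on the tool from outside, world axes, zero at the start; "wrist_torque": the same for the moment, N m; "gripper_width": opening from 0.0 (shut) to 1.0 (fully open).
Only numpy, scipy, OpenCV 4.12 (cv2) and the standard library are available. Lean on these libraries where they do the work, as an engineer would, in place of code of your own. Each camera call takes 0.05 s, during which the arm holds its last target. There are 200 camera calls.

## Working session

There is one attempt and no reset: what is moved stays moved. The work goes in short steps, Python scripts to look and compute and a shell command to move; the robot and the scene stay as the last step left them, time stands still between calls to the robot, and variables do not carry over. Pictures are saved under pics/ and viewed, about 8 in all and at most 12, crops included, and the job is handed in when it is done.

```bash
mkdir -p pics
python3 - <<'E'
from bench import manip, imaging
import cv2,numpy as np
o=manip.get_obs()
for k in('clock','eef_pos','tool_rot','gripper_width','ft_force'):print(k,o[k])
for n in('top','side'):
    cv2.imwrite(f'pics/{n}1.png',imaging.get_image(n)[:,:,::-1]); i=imaging.camera_info(n); print(n,np.round(i['mtx'],1).tolist(),np.round(i['world_to_cam'],4).tolist())
i=imaging.camera_info('wrist');print({k:np.round(v,4).tolist() if not isinstance(v,str) else v for k,v in i.items()})
E
```

```text
clock 0.0
eef_pos [ 0.19672482 -0.61885592  0.23039454]
tool_rot [-3.10276041e+00 -4.81455095e-01  6.04916593e-04]
gripper_width 0.9985704380905002
ft_force [-0.44546035 -0.81896205 -0.71522355]
top [[424.7, 0.0, 318.5], [0.0, 424.7, 195.1], [0.0, 0.0, 1.0]] [[0.0165, -0.9998, -0.014, 0.0318], [-0.9912, -0.0145, -0.1313, 0.5447], [0.1311, 0.016, -0.9912, 1.2206], [0.0, 0.0, 0.0, 1.0]]
side [[461.3, 0.0, 323.9], [0.0, 461.3, 195.0], [0.0, 0.0, 1.0]] [[0.9894, -0.1446, -0.0123, -0.5521], [-0.1043, -0.6493, -0.7533, 0.1772], [0.1009, 0.7466, -0.6575, 1.1598], [0.0, 0.0, 0.0, 1.0]]
{'mtx': [[309.7069, 0.0, 319.121], [0.0, 309.7069, 192.2922], [0.0, 0.0, 1.0]], 'T_tool_cam': [[0.0006, -0.9623, -0.2721, 0.069], [1.0, 0.0009, -0.001, -0.0003], [0.0012, -0.2721, 0.9623, -0.1428], [0.0, 0.0, 0.0, 1.0]]}
```

View pics/top1.png

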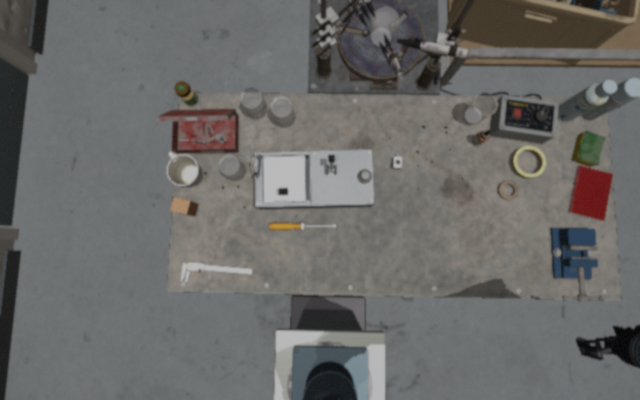

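View pics/side1.png

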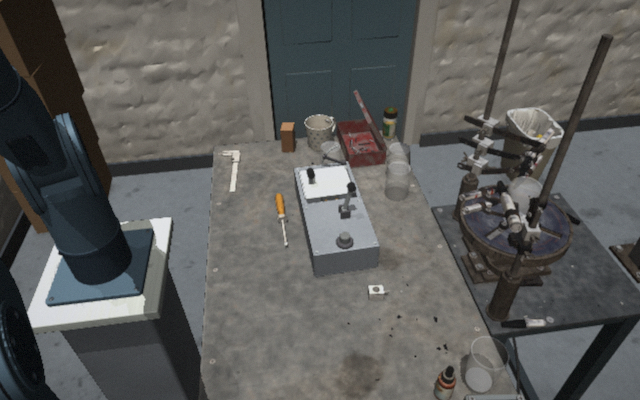

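The top view shows the unit at about (255–373, 150–208), the button at (365,176), the knob at (283,191) and the driver in front at (300,226). The side view shows the same layout. Next I'll enlarge both.

Run:
```python
import cv2,numpy as np
a=cv2.imread('pics/top1.png')[135:240,215:415]; b=cv2.imread('pics/side1.png')[135:305,265:405]
a=cv2.resize(a,None,fx=4,fy=4,interpolation=cv2.INTER_CUBIC);b=cv2.resize(b,None,fx=4,fy=3.5,interpolation=cv2.INTER_CUBIC)
cv2.imwrite('pics/topc.png',a);cv2.imwrite('pics/sidec.png',b)
```

```text
(no output)
```

View pics/topc.png

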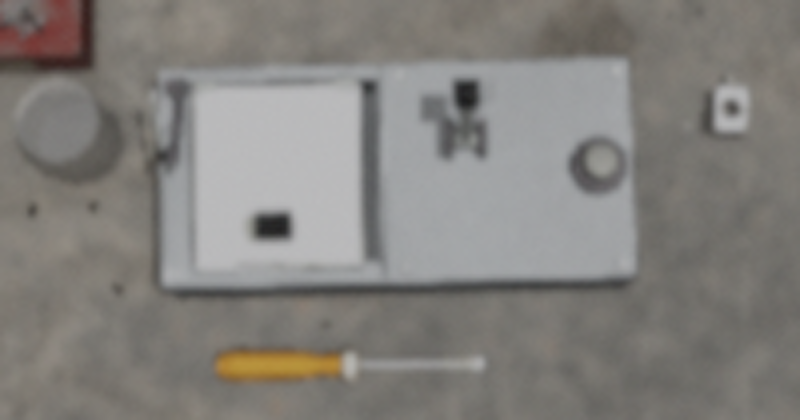

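View pics/sidec.png

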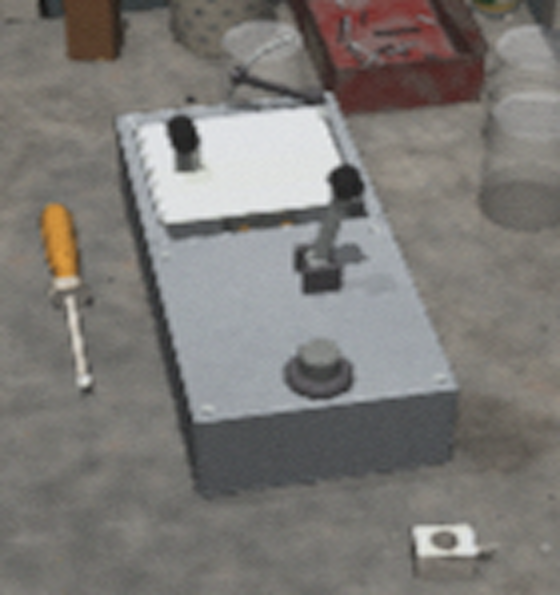

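The top crop shows the button at (601,160), the lever roller at (466,95), the knob at (271,226), and the pointer from hinge (180,88) to tip (162,160). In the side crop the button is at (320,350), the roller at (345,181), the knob at (184,135), and the pointer tip at (235,73).

```bash
cat > h.py <<'E'
import numpy as np,cv2
from bench import manip,imaging
from scipy.spatial.transform import Rotation as R
def ray(n,u,v):
    i=imaging.camera_info(n);W=np.array(i['world_to_cam']);d=np.linalg.inv(i['mtx'])@[u,v,1]
    return -W[:3,:3].T@W[:3,3],W[:3,:3].T@d
def atz(n,u,v,z):
    c,d=ray(n,u,v);return c+d*(z-c[2])/d[2]
T=lambda a,b:(215+(a-1.5)/4,135+(b-1.5)/4)
S=lambda a,b:(265+(a-1.5)/4,135+(b-1.5)/3.5)
def proj(n,p):
    i=imaging.camera_info(n);W=np.array(i['world_to_cam']);c=W[:3,:3]@p+W[:3,3];q=i['mtx']@c;return q[:2]/q[2]
E
python3 - <<'E'
from h import *
np.set_printoptions(precision=4,suppress=True)
for nm,t,s,z in(('button',(601,160),(320,350),.107),('roller',(466,95),(345,181),.169),('knob',(271,226),(184,135),.120)):
    print(nm,atz('top',*T(*t),z),atz('side',*S(*s),z))
for c in((165,72),(628,60),(634,276),(163,285)):print('corner',atz('top',*T(*c),.08))
for c in((205,420),(457,387),(330,97),(118,118)):print('cornerS',atz('side',*S(*c),.08))
print('glass',atz('top',*T(60,130),.088), 'block',atz('top',*T(730,110),.026),'drv',atz('top',*T(218,365),.02),atz('top',*T(485,363),.02))
# unit yaw via fit: button,roller,knob
from scipy.optimize import least_squares
P={'b':(0,-.145),'r':None}
# pointer fit
c0=ray('top',*T(162,160));c1=ray('side',*S(235,73))
A=np.stack([c0[1],-c1[1]],1);k=np.linalg.lstsq(A,c1[0]-c0[0],rcond=None)[0]
print('tip',c0[0]+c0[1]*k[0],c1[0]+c1[1]*k[1])
print('hinge end',atz('top',*T(180,88),.084),atz('side',*S(325,100),.084))
o=manip.get_obs();print(R.from_rotvec(o['tool_rot']).as_matrix())
E
```

```text
button [ 0.5946 -0.0901  0.107 ] [ 0.5953 -0.0898  0.107 ]
roller [0.6261 0.0059 0.169 ] [0.6274 0.0086 0.169 ]
knob [0.5427 0.1389 0.12  ] [0.5434 0.1367 0.12  ]
corner [0.6599 0.223  0.08  ]
corner [ 0.6732 -0.112   0.08  ]
corner [ 0.5162 -0.1162  0.08  ]
corner [0.5047 0.2189 0.08  ]
cornerS [ 0.5229 -0.1172  0.08  ]
cornerS [ 0.6742 -0.1111  0.08  ]
cornerS [0.6592 0.2203 0.08  ]
cornerS [0.5045 0.2167 0.08  ]
glass [0.6145 0.2957 0.088 ] block [ 0.6489 -0.1944  0.026 ] drv [0.4518 0.1857 0.02  ] [ 0.4564 -0.0127  0.02  ]
tip [0.5888 0.217  0.1151] [0.5895 0.217  0.1152]
hinge end [0.6473 0.2111 0.084 ] [0.6538 0.2117 0.084 ]
[[ 0.953   0.303  -0.0006]
 [ 0.303  -0.953   0.0015]
 [-0.0001 -0.0016 -1.    ]]
```

Both cameras agree. The unit centre is at about (.589, .0525) with yaw +0.04, and the heights are consistent. The pointer angle is about 0.48 rad, to be refined later. Now I move toward the button with the fingers shut.

```bash
python3 -m handwheel '[[0,0,7,34,-24,0,-1],[0,0,14,67,-48,0,-1],[0,0,15.4,101,-72,0,-1],[0,0,15.4,135,-96,0,-1],[0,0,15.4,168,-120,0,-1],[0,0,15.4,202,-144,0,-1],[0,0,15.4,236,-168,0,-1],[0,0,15.4,270,-191,0,-1]]' 40
python3 - <<'E'
from h import *
np.set_printoptions(precision=4,suppress=True)
o=manip.get_obs();M=R.from_rotvec(o['tool_rot']).as_matrix();print(M,M.T@(np.array([.595,-.091,.16])-o['eef_pos'])*1e3)
E
```

```text
clock: 0.77
eef_pos: [0.397, -0.3535, 0.2311]
tool_rot: [-3.141, -0.061, 0.001]
ft_force: [0.3, -0.8, 0.1]
gripper_width: 0.0
[[ 0.9992  0.0391 -0.0004]
 [ 0.0391 -0.9992  0.0003]
 [-0.0004 -0.0003 -1.    ]] [ 208.1554 -254.582    71.121 ]
```

```bash
python3 -m handwheel '[[0,0,0,26,-32,0,-1],[0,0,0,52,-64,5,-1],[0,0,0,78,-96,10,-1],[0,0,0,104,-128,20,-1],[0,0,0,130,-160,30,-1],[0,0,0,156,-192,40,-1],[0,0,0,182,-224,50,-1],[0,0,0,208,-255,60,-1]]'
python3 -m handwheel '[[0,0,0,0,0,0,-1],[0,0,0,0,0,0,-1]]'
python3 - <<'E'
from h import *
np.set_printoptions(precision=4,suppress=True)
o=manip.get_obs();M=R.from_rotvec(o['tool_rot']).as_matrix();print(o['eef_pos'],M.T@(np.array([.595,-.091,.107])-o['eef_pos'])*1e3)
im=imaging.get_image('wrist')[:,:,::-1]
# project points
i=imaging.camera_info('wrist');Tc=np.array(i['T_tool_cam'])
def pw(p):
    c=Tc[:3,:3].T@(M.T@(np.array(p)-o['eef_pos'])-Tc[:3,3]);th=np.arctan2(np.hypot(c[0],c[1]),c[2]);f=i['mtx'];d=c[:2]/np.linalg.norm(c[:2])*th*f[0][0];return d+[f[0][2],f[1][2]]
for n,p in dict(button=(.595,-.091,.107),roller=(.627,.007,.169),knob=(.543,.138,.12),tip=(.589,.217,.115),phinge=(.648,.209,.084)).items():print(n,pw(p))
cv2.imwrite('pics/w1.png',im)
E
```

```text
clock: 1.43
eef_pos: [0.593, -0.0932, 0.1713]
tool_rot: [-3.141, -0.061, 0.001]
ft_force: [1.2, -0.8, -0.2]
gripper_width: -0.003
clock: 1.6
eef_pos: [0.5928, -0.0915, 0.1708]
tool_rot: [-3.139, -0.07, 0.003]
ft_force: [0.2, -1.7, -0.6]
gripper_width: -0.003
[ 0.5928 -0.0915  0.1708] [ 2.2711 -0.2545 63.7596]
button [319.4517 203.5599]
roller [140.0948 173.3438]
knob [ 68.2288 248.011 ]
tip [ 16.6192 194.4795]
phinge [ 34.2074 132.2442]
```

View pics/w1.png

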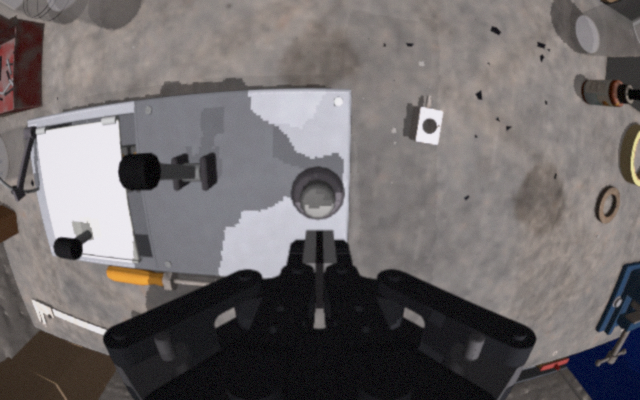

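The wrist view has the button at (319,199), the roller at (140,172) and the knob at (68,248), all close to prediction, with the button about 3 mm further forward. Pressing.

```bash
python3 -m handwheel '[[0,0,0,5,0,20,-1],[0,0,0,5,0,45,-1],[0,0,0,5,0,60,-1],[0,0,0,5,0,66,-1],[0,0,0,5,0,70,-1],[0,0,0,5,0,73,-1],[0,0,0,5,0,74,-1],[0,0,0,5,0,74,-1]]'
python3 -m handwheel '[[0,0,0,0,0,0,-1],[0,0,0,0,0,0,-1],[0,0,0,0,0,0,-1]]'
```

```text
clock: 2.32
eef_pos: [0.5973, -0.0963, 0.0994]
tool_rot: [3.14, 0.059, 0.0]
ft_force: [-2.5, -0.5, 4.5]
gripper_width: -0.0
clock: 2.57
eef_pos: [0.5978, -0.096, 0.0993]
tool_rot: [3.14, 0.06, 0.002]
ft_force: [-3.0, -3.1, 7.3]
gripper_width: -0.002
```

```bash
python3 -m handwheel '[[0,0,0,0,0,-40,-1],[0,0,0,0,0,-80,-1],[0,0,0,0,0,-110,-1],[0,0,0,-20,-20,-110,0],[0,0,0,-40,-50,-110,0],[0,0,0,-51,-80,-110,0],[0,0,0,-51,-100,-110,0],[0,0,0,-51,-100,-110,0]]'
python3 -m handwheel '[[0,0,0,0,0,0,0],[0,0,0,0,0,0,0]]'
cat >> h.py <<'E'
def look(name,pts={}):
    np.set_printoptions(precision=4,suppress=True)
    o=manip.get_obs();M=R.from_rotvec(o['tool_rot']).as_matrix();i=imaging.camera_info('wrist');Tc=np.array(i['T_tool_cam'])
    cv2.imwrite(name,imaging.get_image('wrist')[:,:,::-1]);print(o['eef_pos'],o['tool_rot'])
    for n,p in pts.items():
        t=M.T@(np.array(p)-o['eef_pos']);c=Tc[:3,:3].T@(t-Tc[:3,3]);th=np.arctan2(np.hypot(c[0],c[1]),c[2]);f=i['mtx']
        print(n,'tool mm',t*1e3,'px',c[:2]/np.linalg.norm(c[:2])*th*f[0][0]+[f[0][2],f[1][2]])
E
python3 - <<'E'
from h import *
look('pics/w2.png',dict(grip=(.542,.003,.128),knob=(.543,.138,.12),tip=(.589,.217,.115),phinge=(.648,.209,.084)))
E
```

```text
clock: 3.23
eef_pos: [0.5423, 0.0091, 0.209]
tool_rot: [-3.138, -0.072, -0.003]
ft_force: [0.3, 0.5, -0.0]
gripper_width: 0.496
clock: 3.4
eef_pos: [0.5431, 0.0023, 0.2084]
tool_rot: [3.141, 0.06, 0.002]
ft_force: [-0.3, 0.3, -0.1]
gripper_width: 0.501
[0.5431 0.0023 0.2084] [3.1405 0.0602 0.0019]
grip tool mm [-1.1859 -0.8115 80.4132] px [318.711 201.141]
knob tool mm [   4.981  -135.6779   88.3504] px [160.2258 190.4899]
tip tool mm [  53.9708 -212.8584   93.3688] px [ 91.3138 138.5277]
phinge tool mm [ 112.5836 -202.6178  124.4441] px [115.024   76.1393]
```

View pics/w2.png

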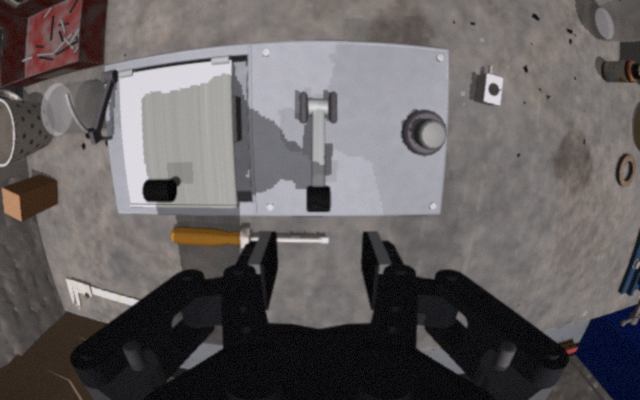

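The lever has dropped, with the roller at (318,198) as predicted, and the knob is at (159,189). Descending to grip the roller.

```bash
python3 -m handwheel '[[0,0,0,0,0,30,0],[0,0,0,0,0,60,0],[0,0,0,0,0,85,0],[0,0,0,0,0,98,0],[0,0,0,0,0,98,0],[0,0,0,0,0,98,-1],[0,0,0,0,0,98,-1],[0,0,0,0,0,98,-1]]' 30
python3 -m handwheel '[[0,0,0,0,0,0,-1],[0,0,0,0,0,0,-1],[0,0,0,0,0,0,-1]]'
```

```text
clock: 4.12
eef_pos: [0.5436, 0.003, 0.1113]
tool_rot: [-3.141, -0.061, -0.004]
ft_force: [-0.6, 0.9, -0.8]
gripper_width: 0.203
clock: 4.37
eef_pos: [0.5435, 0.003, 0.111]
tool_rot: [3.141, 0.061, 0.003]
ft_force: [0.8, -0.3, 5.1]
gripper_width: 0.203
```

```bash
python3 -m handwheel '[[0,0,0,7,0,-11.6,-1],[0,0,0,16.7,0,-23,-1],[0,0,0,28.6,0,-32,-1],[0,0,0,42,0,-38.5,-1],[0,0,0,56.6,0,-42,-1],[0,0,0,71.5,0,-43,-1],[0,0,0,80,0,-42,-1],[0,0,0,84.5,0,-41,-1]]'
python3 -m handwheel '[[0,0,0,0,0,0,-1],[0,0,0,0.5,0,0,-1],[0,0,0,1,0,0,-1]]'
```

```text
clock: 5.03
eef_pos: [0.6281, 0.0065, 0.1519]
tool_rot: [-3.141, -0.061, -0.001]
ft_force: [-2.3, 1.8, 7.9]
gripper_width: 0.203
clock: 5.28
eef_pos: [0.6284, 0.0066, 0.1518]
tool_rot: [-3.141, -0.061, -0.001]
ft_force: [-1.1, 0.8, 6.0]
gripper_width: 0.206
```

```bash
python3 -m handwheel '[[0,0,0,0,0,0,0],[0,0,0,0,0,0,0],[0,0,0,0,0,0,0],[0,0,0,0,0,-15,0],[0,0,0,0,0,-40,0],[0,0,0,0,0,-70,0],[0,0,0,0,0,-90,0],[0,0,0,0,0,-90,0]]'
python3 -m handwheel '[[0,0,0,-40,-10,0,0],[0,0,0,-80,-50,0,0],[0,0,0,-84,-90,0,0],[0,0,0,-84,-134,0,0],[0,0,0,-84,-134,0,0],[0,0,0,-84,-134,0,0]]'
python3 - <<'E'
from h import *
look('pics/w3.png',dict(roller=(.627,.007,.169),dropped=(.542,.003,.128),knob=(.543,.138,.12),tip=(.589,.217,.115),phinge=(.648,.209,.084)))
E
```

```text
clock: 5.95
eef_pos: [0.6308, 0.0065, 0.2459]
tool_rot: [-3.141, -0.061, -0.013]
ft_force: [1.0, 0.1, -0.2]
gripper_width: 0.498
clock: 6.45
eef_pos: [0.5374, 0.1425, 0.2408]
tool_rot: [-3.138, -0.074, 0.001]
ft_force: [-0.1, -0.0, 0.8]
gripper_width: 0.501
[0.5374 0.1425 0.2408] [-3.1382 -0.0735  0.0006]
roller tool mm [ 83.1313 139.7183  71.3801] px [501.7014  98.7577]
dropped tool mm [ -1.9495 139.838  112.4076] px [470.1265 191.0377]
knob tool mm [  5.3751   5.054  120.7513] px [325.5242 180.1721]
tip tool mm [ 55.0265 -71.6917 125.9321] px [238.462  124.3882]
phinge tool mm [113.5971 -60.8576 156.8853] px [256.5469  62.7413]
```

View pics/w3.png

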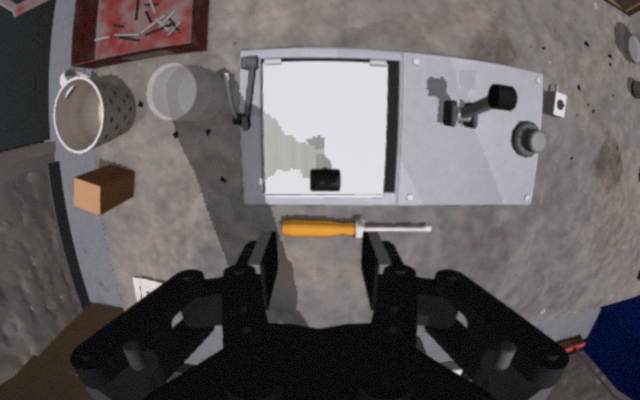

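The lever stays up, with the roller at (503,97) against the predicted (502,99), and the knob matches at (325,180). I descend partway and take an enlarged view of the pointer.

```bash
python3 -m handwheel '[[0,0,0,3,0,30,0],[0,0,0,3,0,60,0],[0,0,0,3,0,80,0],[0,0,0,3,0,90,0],[0,0,0,3,0,90,0],[0,0,0,3,0,90,0]]'
python3 - <<'E'
from h import *
look('pics/w4.png',dict(knob=(.543,.138,.12),tip=(.589,.217,.115),phinge=(.648,.209,.084)))
a=cv2.imread('pics/w4.png')[0:200,60:320];b=imaging.get_image('side')[130:190,305:365,::-1]
a=cv2.resize(a,None,fx=2,fy=2,interpolation=cv2.INTER_CUBIC);b=cv2.resize(b,None,fx=4.5,fy=6.6667,interpolation=cv2.INTER_CUBIC)
cv2.imwrite('pics/c4.png',np.hstack([a,b]))
E
```

```text
clock: 7.0
eef_pos: [0.5423, 0.1362, 0.1512]
tool_rot: [3.141, 0.059, -0.0]
ft_force: [0.5, 0.0, 0.7]
gripper_width: 0.499
[0.5423 0.1362 0.1512] [ 3.1406  0.0592 -0.0002]
knob tool mm [ 0.797  -1.8235 31.1666] px [316.8408 222.4912]
tip tool mm [ 49.7429 -79.0359  36.1214] px [191.0993 142.8642]
phinge tool mm [108.4046 -68.8325  67.1166] px [219.9236  53.9719]
```

View pics/c4.png

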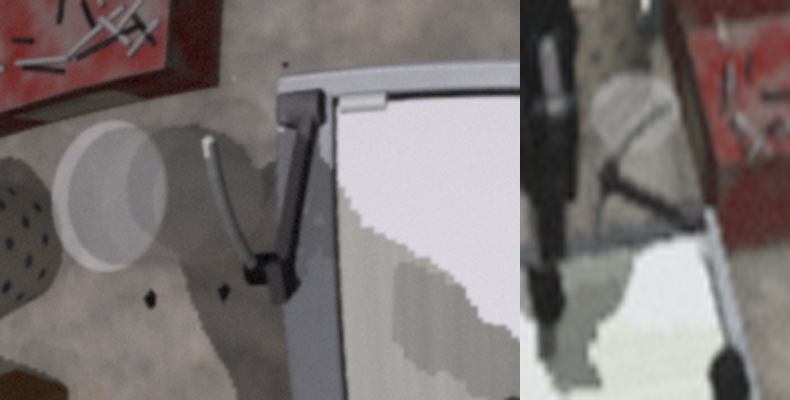

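The crop shows the pointer running from the hinge (315,95) to the tip (282,298), with the clamp knob at (262,270). In the side view its front end is at about (604,170). I'll fit the angle with the known 74 mm radius.

Run:
```python
from h import *
i=imaging.camera_info('wrist');Tc=np.array(i['T_tool_cam']);M=R.from_rotvec([3.1406,.0592,-.0002]).as_matrix();e=np.array([.5423,.1362,.1512])
def pw(p):
    c=Tc[:3,:3].T@(M.T@(p-e)-Tc[:3,3]);th=np.arctan2(np.hypot(c[0],c[1]),c[2]);f=i['mtx'];return c[:2]/np.linalg.norm(c[:2])*th*f[0][0]+[f[0][2],f[1][2]]
s=.039
def P(th,r=.074):
    x=.065-r*np.cos(th);y=.154;return np.array([.589+x-s*y,.0525+s*x+y,.084+r*np.sin(th)])
for th in np.arange(.3,.91,.1):print(round(th,1),P(th),'w',pw(P(th)),'s',proj('side',P(th)),'t',proj('top',P(th)))
print('hinge',pw(P(0,0)),proj('side',P(0,0)),proj('top',P(0,0)))
print('obs w',201,149,'s',S(235,73),'t',T(162,160))
```

```text
0.3 [0.5772991 0.2062779 0.1058685] w [212.49136732 159.23922735] s [319.67343024 160.73799999] t [259.29718924 179.3046947 ]
0.4 [0.57983549 0.20637682 0.11281696] w [208.57172343 157.13827239] s [320.51588052 158.64922209] t [258.91583027 177.99217649]
0.5 [0.58305289 0.2065023  0.11947749] w [204.46126387 153.67917168] s [321.60448307 156.60086787] t [258.54520444 176.4418317 ]
0.6 [0.58691916 0.20665308 0.12578354] w [200.20769486 148.75871079] s [322.92981929 154.61528134] t [258.18959505 174.66713723]
0.7 [0.59139568 0.20682767 0.13167211] w [195.87837757 142.29335613] s [324.4795611  152.71446505] t [257.85322417 172.68477563]
0.8 [0.5964377  0.2070243  0.13708435] w [191.56294379 134.23245593] s [326.2385474  150.91977189] t [257.54018291 170.51453849]
0.9 [0.60199486 0.20724103 0.14196619] w [187.37413504 124.57381611] s [328.18891419 149.25159279] t [257.25435934 168.17915239]
hinge [219.94546939  54.02475368] [344.03990453 163.89085138] [260.34819584 156.40329523]
obs w 201 149 s (323.375, 155.42857142857142) t (255.125, 174.625)
```

The angle fits consistently across the three cameras at about 0.59 rad. Gripping the knob.

```bash
python3 -m handwheel '[[0,0,0,1,-2,20,0],[0,0,0,1,-2,40,0],[0,0,0,1,-2,50,0],[0,0,0,1,-2,50,0],[0,0,0,1,-2,50,-1],[0,0,0,1,-2,50,-1],[0,0,0,1,-2,50,-1],[0,0,0,1,-2,50,-1]]' 50
python3 -m handwheel '[[0,0,0,0,0,0,-1],[0,0,0,0,0,0,-1]]'
```

```text
clock: 7.77
eef_pos: [0.5433, 0.1383, 0.1021]
tool_rot: [3.14, 0.06, 0.002]
ft_force: [-2.6, -4.2, 4.1]
gripper_width: 0.294
clock: 7.93
eef_pos: [0.5433, 0.1383, 0.1019]
tool_rot: [3.14, 0.06, 0.001]
ft_force: [-2.2, -5.1, 6.3]
gripper_width: 0.291
```

```bash
python3 -m handwheel '[[0,0,0,4,0,-10.6,-1],[0,0,0,9,0,-20.7,-1],[0,0,0,15.5,0,-30,-1],[0,0,0,22.6,0,-39,-1],[0,0,0,30.5,0,-47,-1],[0,0,0,35,0,-51,-1],[0,0,0,38.4,0,-54,-1],[0,0,0,38.4,0,-54,-1]]'
python3 -m handwheel '[[0,0,0,0,0,0,-1],[0,0,0,0,0,0,-1],[0,0,0,0,0,0,-1],[0,0,0,0,0,0,-1]]'
python3 - <<'E'
from h import *
look('pics/w5.png')
a=cv2.imread('pics/w5.png')[0:260,120:460];b=imaging.get_image('side')[130:220,305:365,::-1]
a=cv2.resize(a,None,fx=1.6,fy=2,interpolation=cv2.INTER_CUBIC);b=cv2.resize(b,(240,520),interpolation=cv2.INTER_CUBIC)
cv2.imwrite('pics/c5.png',np.hstack([a,b]))
E
```

```text
clock: 8.6
eef_pos: [0.5793, 0.1397, 0.1541]
tool_rot: [3.139, 0.061, -0.008]
ft_force: [-4.4, -3.9, -5.0]
gripper_width: 0.293
clock: 8.93
eef_pos: [0.579, 0.1397, 0.1538]
tool_rot: [3.139, 0.061, -0.007]
ft_force: [-4.4, -4.1, -3.8]
gripper_width: 0.294
[0.579  0.1397 0.1538] [ 3.1392  0.061  -0.0074]
```

View pics/c5.png

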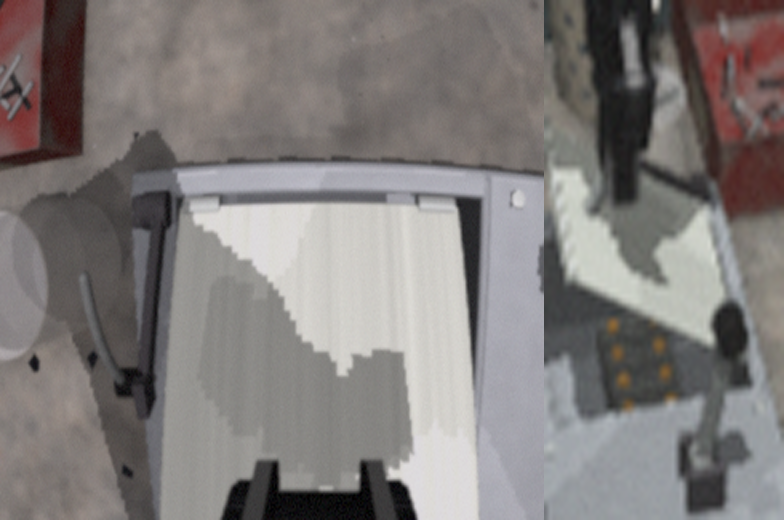

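The cover is now up beside the pointer. In the crop the pointer tip is at (148,412), the cover's left edge runs (183,205) to (160,515), and its right edge runs (458,200) to (478,515). The side panel shows the lever up. A numerical check of both angles follows.

Run:
```python
from h import *
i=imaging.camera_info('wrist');Tc=np.array(i['T_tool_cam']);M=R.from_rotvec([3.1392,.061,-.0074]).as_matrix();e=np.array([.579,.1397,.1538])
np.set_printoptions(precision=1,suppress=True)
def pw(p):
    c=Tc[:3,:3].T@(M.T@(p-e)-Tc[:3,3]);th=np.arctan2(np.hypot(c[0],c[1]),c[2]);f=i['mtx'];return (c[:2]/np.linalg.norm(c[:2])*th*f[0][0]+[f[0][2],f[1][2]]-[120,0])*[1.6,2]
s=.039
def P(th,r,y):
    x=.065-r*np.cos(th);return np.array([.589+x-s*y,.0525+s*x+y,.084+r*np.sin(th)])
for th in np.arange(.4,.81,.05):
    L=[]
    for y in(.145,.025):
        q=np.array([pw(P(th,r,y)) for r in np.linspace(0,.132,60)]);L+=[np.interp(v,q[:,1],q[:,0]) for v in(205,515)]
    L=np.array(L);print(round(th,2),'tip',pw(P(th,.074,.154)),'left',L[:2],'right',L[2:],'width@515',L[2]*0+L[3]-L[1],'width@205',L[2]-L[0])
```

```text
0.4 tip [156.3 423.7] left [186.4 176.5] right [463.3 473.8] width@515 297.3178110784853 width@205 276.9732609677236
0.45 tip [153.4 422.8] left [186.4 172.9] right [463.3 477.8] width@515 304.9154908787697 width@205 276.9732609677236
0.5 tip [150.4 421.2] left [186.4 169.1] right [463.3 481.9] width@515 312.8695912257479 width@205 276.9732609677236
0.55 tip [147.3 419. ] left [186.4 165.1] right [463.3 486.3] width@515 321.24773628534456 width@205 276.9732609677236
0.6 tip [144.2 416. ] left [186.4 160.8] right [463.3 490.9] width@515 330.1306020991049 width@205 276.9732609677236
0.65 tip [141.  412.4] left [186.4 156.3] right [463.3 495.9] width@515 339.6156777338093 width@205 276.9732609677236
0.7 tip [137.8 408.1] left [186.4 151.4] right [463.3 501.2] width@515 349.8145661447128 width@205 276.9732609677236
0.75 tip [134.5 403. ] left [186.4 146.1] right [463.3 506.9] width@515 360.8679400531378 width@205 276.9732609677236
0.8 tip [131.3 397.1] left [186.4 140.3] right [463.3 513.2] width@515 372.9468332536023 width@205 276.9732609677236
```

Run:
```python
from h import *
f=np.mean([imaging.get_image('wrist')[:,:,::-1].astype(float) for _ in range(4)],0)
cv2.imwrite('pics/w6.png',f)
a=cv2.resize(f[85:265,190:250],(480,540),interpolation=cv2.INTER_CUBIC)
g=np.mean([imaging.get_image('side')[:,:,::-1].astype(float) for _ in range(3)],0)
b=cv2.resize(g[135:189,305:357],(312,540),interpolation=cv2.INTER_CUBIC)
cv2.imwrite('pics/c6.png',np.hstack([a,b]))
```

```text
[ WARN:0@4.519] global loadsave.cpp:1063 imwrite_ Unsupported depth image for selected encoder is fallbacked to CV_8U.
```

View pics/c6.png

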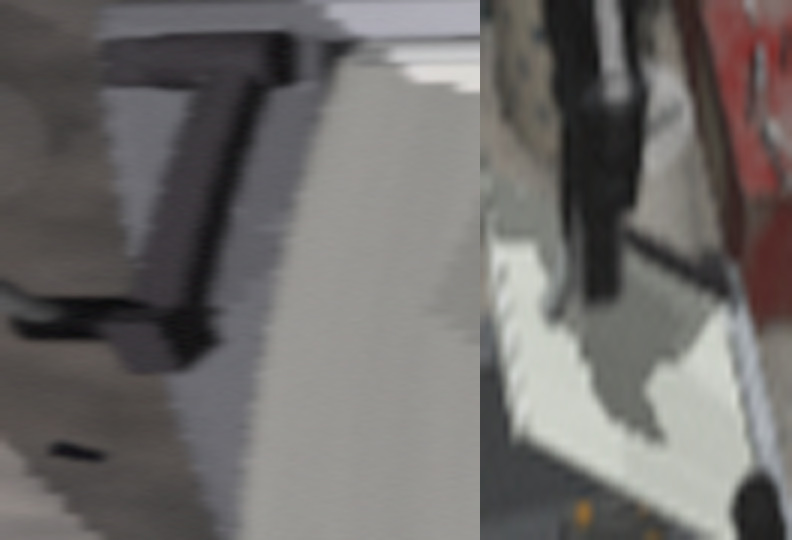

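Run:
```python
from h import *
i=imaging.camera_info('wrist');Tc=np.array(i['T_tool_cam']);M=R.from_rotvec([3.1392,.061,-.0074]).as_matrix();e=np.array([.579,.1397,.1538])
np.set_printoptions(precision=1,suppress=True)
def pw(p):
    c=Tc[:3,:3].T@(M.T@(p-e)-Tc[:3,3]);th=np.arctan2(np.hypot(c[0],c[1]),c[2]);f=i['mtx'];return (c[:2]/np.linalg.norm(c[:2])*th*f[0][0]+[f[0][2],f[1][2]]-[190,85])*[8,3]
s=.039
def P(th,r,y,h):
    x=.065-r*np.cos(th)+h*np.sin(th);return np.array([.589+x-s*y,.0525+s*x+y,.084+r*np.sin(th)+h*np.cos(th)])
def ln(th,y,h,rows):
    q=np.array([pw(P(th,r,y,h)) for r in np.linspace(-.02,.132,80)]);return np.interp(rows,q[:,1],q[:,0])
for th in np.arange(.4,.76,.05):
    print(round(th,2),'TL',ln(th,.1565,.004,[100,300]),'TR',ln(th,.1515,.004,[100,300]),'BR',ln(th,.1515,-.004,[100,300]),'C',ln(th,.145,.002,[100,300,500]),'tip',pw(P(th,.074,.154,0)),pw(P(th,.074,.154,.004)))
w=cv2.imread('pics/w6.png',0).astype(int)
for v in(118,152,185,218,251):print(v,(v-85)*3,w[v,200:244:1])
```

```text
0.4 TL [221.2 184.2] TR [276.4 241.8] BR [304.9 271.6] C [356.1 324.9 315.5] tip [221.3 380.6] [205.6 379.5]
0.45 TL [218.9 172.3] TR [274.2 230.5] BR [303.4 261.4] C [354.2 314.9 297.6] tip [206.8 379.2] [190.7 377.1]
0.5 TL [216.4 159.7] TR [271.8 218.7] BR [301.9 250.7] C [352.2 304.3 278.9] tip [191.9 376.8] [175.3 373.6]
0.55 TL [213.8 146.4] TR [269.3 206.1] BR [300.3 239.6] C [350.1 293.2 259.1] tip [176.7 373.4] [159.7 369.2]
0.6 TL [211.  132.3] TR [266.6 192.8] BR [298.7 227.8] C [347.8 281.3 238.1] tip [161.1 369.1] [143.8 363.7]
0.65 TL [207.9 117.1] TR [263.6 178.4] BR [297.  215.3] C [345.3 268.6 215.7] tip [145.2 363.6] [127.6 357.1]
0.7 TL [204.6 100.7] TR [260.4 162.9] BR [295.2 201.9] C [342.6 254.8 191.4] tip [129.1 357.1] [111.2 349.3]
0.75 TL [200.9  82.8] TR [256.8 146. ] BR [293.4 187.4] C [339.7 239.9 165.1] tip [112.7 349.4] [ 94.7 340.4]
118 99 [ 71  73  84  98 104 107 106 108 107 108 108 107 102  83  61  53  55  59
  56  45  33  28  36  65  89  95  96  94  93  91 104 128 142 147 149 150
 150 149 148 148 147 148 146 144]
152 201 [ 79  76  75  74  77  94 104 107  98  81  64  59  57  58  56  46  29  25
  42  74  90  95  96  96  96  96 107 130 145 148 151 150 151 151 149 149
 149 148 149 147 146 145 147 145]
185 300 [ 17  21  17  12  14  16  30  37  47  54  56  52  41  30  24  40  70  91
  96  98 102 107 107 115 132 146 150 150 152 150 150 150 150 150 150 150
 148 147 147 148 146 149 147 145]
218 399 [ 75  75  73  70  71  72  74  72  75  74  80  89 100 104 105 107 109 110
 109 110 110 120 138 148 152 151 151 149 151 150 150 149 149 149 150 148
 147 148 148 148 145 148 149 149]
251 498 [ 74  75  75  75  75  74  74  73  72  71  70  71  71  72  78  89  99 103
 104 116 131 148 154 153 151 150 151 150 150 150 150 150 149 150 148 149
 149 149 146 147 147 150 149 149]
```

Cover-edge slopes give about 0.55, and the kinematics give 0.56. The pointer slopes give about 0.525. They are already in line to about 0.03 rad, so I ease the cover down 1.5 mm and let it settle.

```bash
python3 -m handwheel '[[0,0,0,-0.7,0,0.6,-1],[0,0,0,-1.5,0,1.2,-1],[0,0,0,-1.5,0,1.2,-1],[0,0,0,-1.5,0,1.2,-1],[0,0,0,-1.5,0,1.2,-1],[0,0,0,-1.5,0,1.2,-1],[0,0,0,-1.5,0,1.2,-1],[0,0,0,-1.5,0,1.2,-1]]'
python3 - <<'E'
from h import *
o=manip.get_obs();d=o['eef_pos']-np.array([.5433,.1383,.1019]);print(o['eef_pos'],'theta',np.arctan2(.036+d[2],.108-d[0])-.3217,np.abs(o['qvel']).max(),o['gripper_width'])
a=imaging.get_image('side')[120:260,280:400,::-1];cv2.imwrite('pics/s7.png',cv2.resize(a,None,fx=4,fy=4,interpolation=cv2.INTER_CUBIC))
E
```

```text
clock: 10.05
eef_pos: [0.5782, 0.1397, 0.1531]
tool_rot: [3.139, 0.061, -0.005]
ft_force: [-3.6, -4.3, -1.2]
gripper_width: 0.295
[0.57820852 0.13971089 0.15307253] theta 0.5513346909483202 0.0012672880660474074 0.29496009181551464
```

View pics/s7.png

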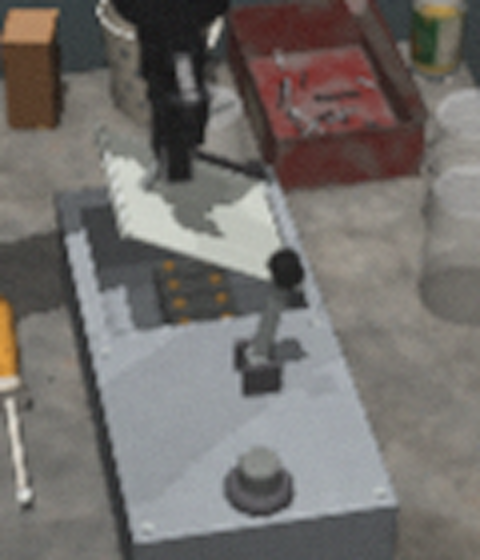

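The final view shows the lever up with its roller at (286,268), the button out at (262,462), and the cover held open along the pointer. The arm is at rest, so I hand in.

```bash
python3 -c "from bench import finish_job;print(finish_job())"
```

```text
the job is handed in; nothing more can be done
None
```

I pressed the button and the lever dropped. I then raised the lever and let go, and it stayed up. I lifted the cover by its knob and handed the job in at about 10 s, still holding it beside the pointer.

**Last checks**
- **Cover angle:** about 0.55 rad from the arm's position. The wrist image, taken before a final easing of about 0.01 rad, also gave about 0.55.
- **Pointer angle:** estimates disagreed. An early fit gave 0.59 and later line slopes gave about 0.525. The cover lies between them, within about 0.04 rad of either, and the limit is 0.08.
- **Steadiness and grip:** the arm was at rest, with joint speeds about 0.001 rad/s or less. The fingers were closed on the knob at about 25 mm against its nominal 26 mm.
- **Lever and button:** the last picture shows the lever up and the button out.
- **Surroundings:** I saw no sign that the pointer, glass, clamp block or screwdriver had moved, but I did not measure them again at the end.

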